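# Draw the clamp cylinder's piston rod out to its pointer and hold it

## Robot

A 6-joint arm with a two-finger parallel gripper is mounted at the origin on the work surface. World frame = base frame: x ahead of the robot, y to its left, z up, the work surface at z = 0. Lengths are in m, angles in rad, forces in N, time in s.
With the tool pointing down it reaches from about 0.375 to 0.825 m from the base axis. Payload 5.5 kg.
Tool frame: the origin (TCP) lies between the finger pads; the fingertips stand 14 mm ahead of it and the grasp point (between the pads) lies 5 mm behind it; z points along the fingers, y is the line along which they close (so a half turn about z gives the same grasp; the last joint's range is limited). The gripper opens to 85 mm and grips with 20 to 120 N. Pads are 22 mm wide; open, the fingers measure 114 mm over their backs; the gripper's body (76 mm by 85 mm) begins 54 mm behind the grasp point. The pads swing forward as they close: fully open they stand 13 mm farther back than shut.
Start: joints at [0, 0.314, -0.047, 1.21, 0, 1.571], TCP at [0.6, -0, 0.245] pointing down, gripper open.
Joint ranges: [-2.67, 2.67], [-0.69, 1.73], [-1.03, 1.25], [-2.08, 2.16], [-1.42, 1.45], [-3.14, 3.14]. Speed limits (rad/s): [2.39, 2.39, 3.01, 3.14, 3.14, 3.14].

## Interface

Orientations are given as a unit quaternion [x, y, z, w].
In Python, from cell import r gives the robot as it stands.
- The arm moves only by the shell command python3 -m creep 'ROWS' [OPENING]. ROWS is a JSON object whose one key "targets" holds a list that holds one entry, the list of rows, each a list of 6 numbers: the shift along the tool's x, y, z in mm, then the turn, a rotation vector about the tool's x, y, z in units of 8 degrees (1.0 is 8 degrees). In form: {"targets": [[[dx, dy, dz, ax, ay, az], ...]]}. A call has 1 to 20 rows; each row shifts and turns the commanded pose from where the row before left it, along the tool's axes as they then stand; what a row does not reach is not made up. A row lasts 1/8 s, in which the tool goes at most 62.5 mm and 10.7 degrees, less where a joint would pass 70% of its speed; a pose out of reach is approached as far as the arm can. A call with a gripper value outside its range is refused whole. OPENING is the opening, from 0 (shut) to 1 (fully open), set as the call begins (- or left out, the last holds). The fingers move at their own pace and stop on an object; the grip force is fixed at half the most. Time passes only in rows, so rows that do not move let the fingers close. It gives the time, the measured TCP pose, the force, the opening and the grip force at its end, in the units of the state.
- r.read_state(): the state, without advancing time (a new reading comes with each control period).
- r.grab_frame(name): name is "scene" or "side" or "wrist"; returns a dict with "frame" (480x640x3 uint8, red, green, blue), "depth" (480x640 float32, m along the optical axis (not along the pixel's ray), 0 where there is no reading), "fx", "fy", "cx", "cy" (pixels), "dist" ([k1, k2, p1, p2, k3] as OpenCV has them; the pictures are not rectified), "R" (3x3) and "t" (3): a world point X has camera coordinates R X + t. Camera axes: x right, y down, z forward; pixel columns grow to the right and rows downward; lengths in m; the calibration is good to about 2 mm. A picture is of the moment at which its call begins.
- r.sign_off(): hands the job in; it is judged then, once.
The state is a dict: "clock": time; "joints": joint angles; "qd": joint speeds; "joint_efforts": joint torques, N m; "tcp_pos": TCP position; "orientation": TCP orientation; "wrist_force": force on the tool from outside, world axes, zero at the start; "torque": the same for the moment, N m; "width": opening from 0.0 (shut) to 1.0 (fully open); "grip_force": force on a finger pad.
Only numpy, scipy, OpenCV 4.12 (cv2) and the standard library are available. Lean on these libraries where they do the work, as an engineer would, in place of code of your own. Each camera call takes 0.05 s, during which the arm holds its last target. There are 200 camera calls.

## Task

On the black clamp cylinder of the soldering jig, swing the steel keeper bar well clear of the piston rod's flange, then take the rod by its round cap and draw it straight out along its own leaning axis, without forcing it sideways in the bore, until the flange is level with the little pointer on the post beside it. Do not pull the rod right out, do not shift the pointer, and leave the other things on the bench where they are. Finish while still gripping the rod there, clear of any other support, so that it stays at that height.

Things in the scene. Friction and masses are not known exactly. Their poses are not given: they have to be found in the camera images.
- cylinder: Fixed black 62 mm square block, axis leaning 0.26 rad from vertical to its own -x (roughly towards the robot). Origin: centre of the bore's mouth on top of the aluminium end plate (90 x 110 mm), 116 mm above the bench; z up out of the bore, 15 mm wide, 97 deep. Post 8 x 10 x 75 mm high at x=39, y=0 mm; keeper pivot at x=-16.5, y=-45. Fingers fit on the cap's +y and -y sides.
- rod: Loose steel piston rod, 0.2 to 0.4 kg; slides back in if let go. Origin: middle of its flange on its axis, 3 mm above the cylinder's origin at the start; z along the axis, out of the bore. Flange 40 mm across, 6 mm thick; below it a 14 mm shaft, 80 mm long; above it a 16 mm neck to z=17 mm, then the dark round cap to grip, 24 mm across, z=17 to 55 mm.
- pointer: Dark steel pointer: 3 mm thick tongue on a 12 mm high collar held on the post by friction (8 N), 24 to 46 mm above the resting flange. Origin: tongue's tip, at its middle height, x=23.5, y=0 mm of the cylinder (3.5 mm outside the flange's rim); axes as the cylinder's. Draw the rod until its origin is level with this one along the cylinder's z.
- keeper (a joint): Angle (rad) of the keeper: flat steel bar 10 mm wide, 85 mm long, 7.5 to 13.5 mm above the end plate. Near 0 it lies along the cylinder's y over the flange's -x edge and blocks the rod. Grows to 1.4 as its free end swings to the cylinder's -x (anticlockwise from above); light friction (0.05 N m) holds it. Well clear from 0.6.
- keeper_pin (a point): Top centre of the dark upright pin at the keeper's free end, 85 mm from its pivot: 10 mm thick, from 7.5 to 40.5 mm above the end plate; push it with shut fingers from its +x side, or pinch it.
- spool: Bystander: loose white solder spool standing on end, 60 mm across, 46 mm high; origin at the centre of its underside. Leave alone.
- tray: Bystander: loose blue open tray, 150 x 110 x 35 mm; origin at the centre of its underside. Leave alone.
- jig_plate: Bystander: loose grey plate lying flat, 120 x 80 x 10 mm; origin at the centre of its underside. Leave alone.
There are look-alikes about, which are no part of the job. Of the things like the rod, leave any that is purple; of the rest the larger one is meant.

How it is judged:
On the way, in this order (a step that is already met when the one before it is completed fails the run):
1. the keeper is swung at least 0.6 rad, with the rod still fully in (value of joint keeper above 0.6 rad and z of rod in the frame of cylinder below 0.008 m), for 0.2 s.
2. the rod is drawn by at least 15 mm, in the fingers (z of rod in the frame of cylinder above 0.018 m and contact force between the fingers and rod above 2 N), for 0.2 s.
At the end, for the whole second after the job is handed in: The gripper holds the rod still, its flange's middle within 5 mm of the pointer tip's level along the bore axis, still in the bore (within 4 mm of its axis and 0.07 rad in line with it), not resting on the pointer, the keeper still swung clear (above 0.5 rad) (z of rod in the frame of pointer between -0.005 and 0.005 m and angle between the z axis of rod and the z axis of cylinder, either way round below 0.07 rad and x of rod in the frame of cylinder between -0.004 and 0.004 m and y of rod in the frame of cylinder between -0.004 and 0.004 m and value of joint keeper above 0.5 rad and contact force between the fingers and rod above 2 N and contact force between rod and pointer below 0.5 N and linear speed of rod below 0.01 m/s); the arm keeps its last pose, push and grip.
It fails at once if the rod is pulled out too far (more than 65 mm) (z of rod in the frame of cylinder above 0.068 m).
It fails at once if the rod is forced in its bore while drawn (more than 25 N on the cylinder once 5 mm out) (z of rod in the frame of cylinder above 0.008 m and contact force between rod and cylinder above 25 N).
It fails at once if the pointer is shifted by more than 5 mm (distance of pointer from where it was at the start of the episode above 0.005 m).
It fails at once if the spool, blue tray or grey plate is disturbed (more than 30 mm) (distance of any of spool, tray, jig_plate from where it was at the start of the episode above 0.03 m).
It also fails if it takes over 42 s, if anything falls off the work surface, if the arm or the gripper's body presses on something with over 40 N, if the wrist force passes 120 N, or if a joint passes its speed limit or range.

## Working session

There is one attempt and no reset: what is moved stays moved. The work goes in short steps, Python scripts to look and compute and a shell command to move; the robot and the scene stay as the last step left them, time stands still between calls to the robot, and variables do not carry over. Pictures are saved under pics/ and viewed, at most 10 in all, crops included, and the job is handed in when it is done.

```bash
ls; mkdir -p pics
cat > h.py <<'E'
import numpy as np, cv2, pickle
from scipy.spatial.transform import Rotation as Ro
from cell import r
def grab(n,tag):
    f=r.grab_frame(n); pickle.dump(f,open(f'pics/{tag}.pkl','wb'))
    cv2.imwrite(f'pics/{tag}.png',cv2.cvtColor(f['frame'],cv2.COLOR_RGB2BGR)); return f
def load(tag): return pickle.load(open(f'pics/{tag}.pkl','rb'))
def world(f,uv,z=None):
    uv=np.array(uv,float).reshape(-1,1,2)
    K=np.array([[f['fx'],0,f['cx']],[0,f['fy'],f['cy']],[0,0,1]])
    n=cv2.undistortPoints(uv,K,np.array(f['dist'],float)).reshape(-1,2)
    R=np.array(f['R']);t=np.array(f['t']); out=[]
    for (u,v),p in zip(uv.reshape(-1,2),n):
        d=float(f['depth'][int(round(v)),int(round(u))])
        ray=R.T@np.array([p[0],p[1],1]); c=-R.T@t
        out.append(c+ray*(d if z is None else (z-c[2])/ray[2]))
    return np.array(out)
def proj(f,X):
    K=np.array([[f['fx'],0,f['cx']],[0,f['fy'],f['cy']],[0,0,1]])
    R=np.array(f['R'],float);t=np.array(f['t'],float)
    return cv2.projectPoints(np.array(X,float).reshape(-1,1,3),cv2.Rodrigues(R)[0],t,K,np.array(f['dist'],float))[0].reshape(-1,2)
E
python3 - <<'E'
from h import *
a=grab('scene','s0');b=grab('side','d0')
for f in(a,b): print(np.round(-np.array(f['R']).T@np.array(f['t']),3), f['fx'], f['dist'])
print(r.read_state())
E
```

```text
pics
[ 1.384 -0.324  0.879] 584.8635433806986 [-0.08466266  0.          0.          0.          0.        ]
[0.232 0.793 0.956] 572.7825148745419 [-0.0803457  0.         0.         0.         0.       ]
{'clock': 0.1, 'joints': array([ 7.42509023e-06,  3.14172169e-01, -4.79627061e-02,  1.21020269e+00,
       -9.66265584e-07,  1.57079449e+00]), 'qd': array([-5.84839229e-05, -2.18479451e-03,  1.64321038e-03,  1.66479824e-03,
       -6.12111972e-05, -1.02918850e-03]), 'joint_efforts': array([ 9.99693766e-04, -5.40766132e+01,  3.40542591e+01,  1.10156229e-02,
        1.53784813e-04, -8.18082242e-06]), 'tcp_pos': array([5.99507501e-01, 4.14518773e-06, 2.44517839e-01]), 'orientation': array([ 7.07103295e-01,  7.07109847e-01, -5.45253265e-04, -5.44566969e-04]), 'wrist_force': array([-0.24766843,  0.00898536, -0.44071095]), 'torque': array([-0.00809979, -0.01113121,  0.05524173]), 'grip_force': 0.0, 'width': 0.9975241132840196}
```

View pics/s0.png

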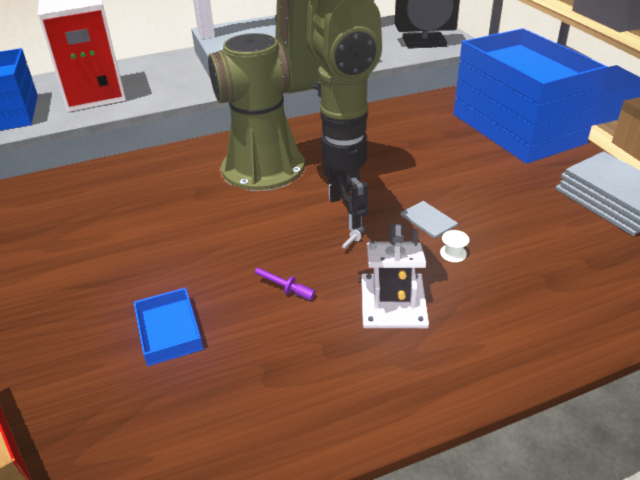

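View pics/d0.png

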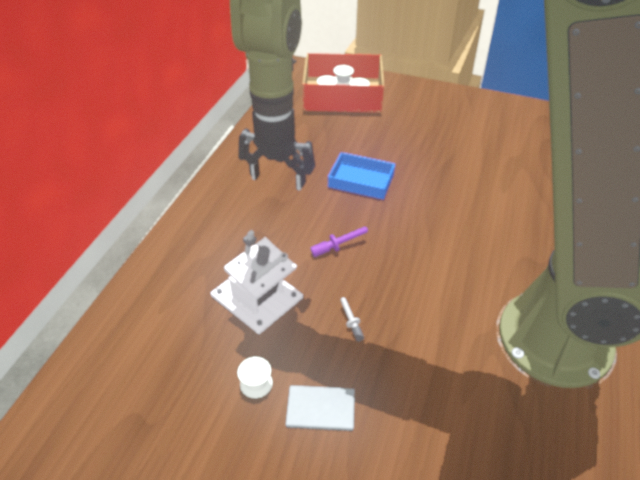

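The scene view shows the jig at about (395,280), the keeper and cap at about (400,235), a purple rod at (285,285), and a small look-alike rod lying at (352,238). In the side view the jig is at (258,285), the cap at (263,255) and the post at (250,240). Next I'll enlarge both.

Run:
```python
from h import *
a=cv2.imread('pics/s0.png')[215:335,350:440];b=cv2.imread('pics/d0.png')[225:335,205:305]
A=cv2.resize(a,None,fx=4.4,fy=4.4,interpolation=cv2.INTER_CUBIC);B=cv2.resize(b,None,fx=4,fy=4,interpolation=cv2.INTER_CUBIC)
o=np.zeros((530,800,3),np.uint8);o[:A.shape[0],:A.shape[1]]=A[:530];o[:B.shape[0],400:400+B.shape[1]]=B
cv2.imwrite('pics/c0.png',o)
f=load('d0')
# plate edges of end plate via depth
for n in('s0','d0'):
    f=load(n);v,u=np.mgrid[0:480,0:640];m=(f['depth']>0)
    pts=np.c_[u[m],v[m]];W=world(f,pts) 
    C=f['frame'][m]
    k=(np.hypot(W[:,0]-.78,W[:,1]-.0)<.45)&(W[:,2]>.09)&(W[:,2]<.14)&(W[:,0]>.3)
    print(n,k.sum(),np.percentile(W[k],[2,50,98],axis=0).round(3).tolist())
```

```text
s0 1652 [[0.564, 0.05, 0.092], [0.621, 0.099, 0.121], [0.657, 0.16, 0.135]]
d0 2124 [[0.546, 0.056, 0.097], [0.591, 0.124, 0.118], [0.65, 0.173, 0.132]]
```

View pics/c0.png

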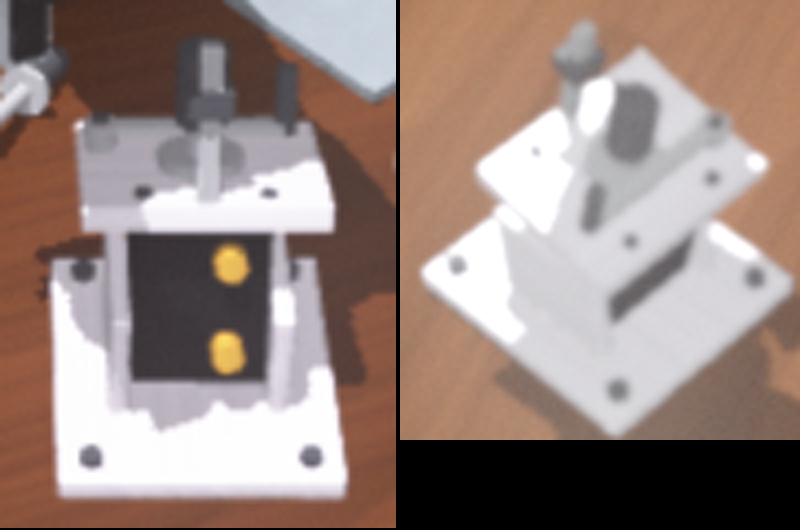

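```bash
cat >> h.py <<'E'
from scipy.optimize import least_squares
def cyl(p): return Ro.from_euler('z',p[2])*Ro.from_euler('y',-.26), np.array([p[0],p[1],p[3]])
def toW(p,X): R,o=cyl(p); return R.apply(np.atleast_2d(X))+o
def toC(p,X): R,o=cyl(p); return R.inv().apply(np.atleast_2d(X)-o)
def corn(Z=0): return np.array([[-45,-55,Z],[-45,55,Z],[45,55,Z],[45,-55,Z]])/1e3
E
cat > fit.py <<'E'
from h import *
s,d=load('s0'),load('d0')
us=np.array([[78,125],[312,125],[333,208],[83,208]])/4.4+[350,215]-.4
ud=np.array([[767,163],[480,168],[640,47]])/4-[100,0]+[205,225]-.4
def res(p):
    W=toW(p,corn()*1)
    return np.r_[(proj(s,W)-us).ravel(),(proj(d,W[[0,2,3]])-ud).ravel(),(p[3]-.116)*1000]
q=least_squares(res,[.6,.11,0,.116]); print(q.x.round(4),res(q.x).round(1))
np.save('p.npy',q.x); p=q.x
for n in('s0','d0'):
    f=load(n);v,u=np.mgrid[200:340,200:450];m=f['depth'][200:340,200:450]>0
    W=world(f,np.c_[u[m],v[m]]);C=toC(p,W)*1e3; col=f['frame'][200:340,200:450][m]
    k=(abs(C[:,0])<43)&(abs(C[:,1])<53)&(abs(C[:,2])<4); print(n,'plate z',np.median(C[k,2]),k.sum())
    A=np.c_[C[k,:2],np.ones(k.sum())];print('tilt',np.linalg.lstsq(A,C[k,2],rcond=None)[0].round(3))
    def st(nm,k): print(nm,k.sum(),*(np.percentile(C[k],[3,50,97],axis=0).round(1).tolist() if k.any() else []))
    st('cap',(np.hypot(C[:,0],C[:,1])<20)&(C[:,2]>25)&(C[:,2]<75))
    st('post',(C[:,0]>30)&(abs(C[:,1])<15)&(C[:,2]>10)&(C[:,2]<90))
    st('pin',(C[:,0]<-5)&(C[:,1]>22)&(C[:,2]>18)&(C[:,2]<55))
E
python3 fit.py
```

```text
[ 0.5987  0.111  -0.3975  0.1155] [-0.1 -0.3 -0.2 -0.6  0.5  0.   0.3  0.3 -0.3 -0.2 -0.1 -0.7  0.6  0.1
 -0.5]
s0 plate z 0.9134812842347126 650
tilt [-0.004 -0.002  0.946]
cap 109 [-7.8, -12.3, 25.7] [6.2, -7.2, 52.4] [13.1, 11.1, 60.2]
post 222 [37.2, -9.7, 13.0] [44.2, -0.9, 50.3] [50.5, 8.0, 74.8]
pin 61 [-19.9, 35.2, 19.1] [-13.7, 38.9, 32.2] [-8.1, 43.5, 42.0]
d0 plate z 0.6077850826037121 1277
tilt [-0.    -0.003  0.557]
cap 218 [-12.6, -8.4, 27.7] [-4.7, 6.1, 55.5] [8.6, 13.2, 60.4]
post 155 [30.8, -6.1, 14.2] [35.5, 4.7, 54.8] [45.7, 11.3, 76.3]
pin 56 [-23.0, 34.7, 19.1] [-19.6, 42.8, 35.5] [-14.1, 46.4, 43.2]
```

```bash
cat > go.py <<'E'
from h import *; import sys
p=np.load('p.npy'); st=r.read_state(); R,o=cyl(p); RT=R*Ro.from_matrix(np.diag([-1,1,-1.]))
Rn=Ro.from_quat(st['orientation']); x=st['tcp_pos']
print('t',round(st['clock'],2),'tcp in cyl mm',(toC(p,x)[0]*1e3).round(1),'w',round(st['width'],3),'grip',round(st['grip_force'],1),'Fcyl',R.inv().apply(st['wrist_force']).round(1))
print('turn units',((Rn.inv()*RT).as_rotvec()/np.radians(8)).round(2),'joints',st['joints'].round(2))
if len(sys.argv)>1:
    T=toW(p,np.array(eval(sys.argv[1]))/1e3)[0]; print('target world',T.round(3),'shift now-tool',(Rn.inv().apply(T-x)*1e3).round(1),'shift aligned-tool',(RT.inv().apply(T-x)*1e3).round(1))
E
python3 go.py 0,46,100
```

```text
t 0.1 tcp in cyl mm [  75.4 -102.   113.4] w 0.998 grip 0.0 Fcyl [-0.3 -0.1 -0.4]
turn units [-1.1  -1.65 -8.35] joints [ 0.    0.31 -0.05  1.21 -0.    1.57]
target world [0.593 0.163 0.212] shift now-tool [163.3  -6.7  32.4] shift aligned-tool [ 75.4 148.   13.4]
```

```bash
python3 -m creep '{"targets": [[[0,0,-2,-0.11,-0.165,-0.835],[0,0,-2,-0.11,-0.165,-0.835],[0,0,-2,-0.11,-0.165,-0.835],[0,0,-2,-0.11,-0.165,-0.835],[0,0,-2,-0.11,-0.165,-0.835],[0,0,-2,-0.11,-0.165,-0.835],[0,0,-2,-0.11,-0.165,-0.835],[0,0,-2,-0.11,-0.165,-0.835],[0,0,-2,-0.11,-0.165,-0.835],[0,0,-2,-0.11,-0.165,-0.835],[0,0,0,0,0,0],[0,0,0,0,0,0]]]}' 0; python3 go.py 0,46,100
```

```text
clock: 1.6
tcp_pos: [0.5979, 0.0014, 0.2649]
orientation: [0.197, 0.972, -0.026, 0.127]
wrist_force: [-0.2, 0.0, -0.3]
width: -0.003
grip_force: 0.0
t 1.6 tcp in cyl mm [  78.7 -101.3  133.6] w -0.003 grip 0.0 Fcyl [-0.2 -0.1 -0.3]
turn units [-0.    0.   -0.02] joints [ 0.06  0.11 -0.29  0.94 -0.11  0.45]
target world [0.593 0.163 0.212] shift now-tool [ 79.1 147.2  33.6] shift aligned-tool [ 78.7 147.3  33.6]
```

```bash
python3 -m creep '{"targets": [[[10,18.4,0,0,0,0],[10,18.4,0,0,0,0],[10,18.4,0,0,0,0],[10,18.4,0,0,0,0],[10,18.4,0,0,0,0],[10,18.4,0,0,0,0],[10,18.4,0,0,0,0],[9,18.4,0,0,0,0],[0,0,0,0,0,0],[0,0,0,0,0,0],[0,0,0,0,0,0]]]}'; python3 go.py 0,46,32; python3 -c "
from h import *
grab('wrist','w1'); grab('side','d1'); grab('scene','s1')"
```

```text
clock: 2.98
tcp_pos: [0.5848, 0.1661, 0.2449]
orientation: [0.196, 0.972, -0.026, 0.128]
wrist_force: [-0.6, -0.2, 0.1]
width: -0.002
grip_force: 0.0
t 2.98 tcp in cyl mm [  0.3  45.5 133.8] w -0.002 grip 0.0 Fcyl [-0.4 -0.4  0.3]
turn units [ 0.    0.01 -0.01] joints [ 0.37  0.17 -0.26  0.95 -0.18  0.75]
target world [0.609 0.157 0.146] shift now-tool [  0.4   0.5 101.8] shift aligned-tool [  0.3   0.5 101.8]
```

View pics/w1.png

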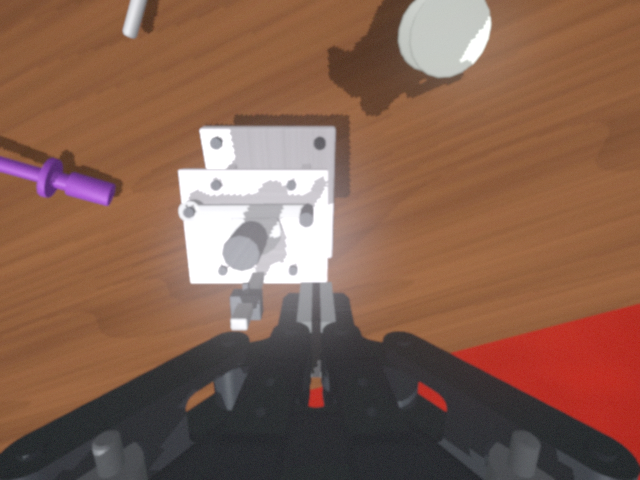

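The wrist view shows the plate corners at (180,170), (328,170), (327,283) and (190,283). It also shows the pin at (307,214), the cap at (245,245) and the pointer collar at (247,303) on the post. I'll check these against the fit.

```bash
cat > cloud.py <<'E'
from h import *; import sys
p=np.load('p.npy')
print(proj(load('w1'),toW(p,corn())).round(1).tolist())
def cloud(n,w=(0,480,0,640)):
    f=load(n);v,u=np.mgrid[w[0]:w[1],w[2]:w[3]];m=f['depth'][w[0]:w[1],w[2]:w[3]]>0
    uv=np.c_[u[m],v[m]];C=toC(p,world(f,uv))*1e3;return uv,C,f['frame'][uv[:,1],uv[:,0]].astype(int)
if __name__=='__main__':
  for n in('w1','d1','s1'):
    uv,C,col=cloud(n)
    def st(nm,k): print(n,nm,k.sum(),*(np.percentile(C[k],[2,50,98],axis=0).round(1).tolist() if k.any() else []))
    st('plate',(abs(C[:,0])<43)&(abs(C[:,1])<53)&(abs(C[:,2])<4))
    st('captop',(np.hypot(C[:,0],C[:,1])<18)&(C[:,2]>54)&(C[:,2]<65))
    st('pin',(C[:,0]<0)&(C[:,1]>25)&(C[:,2]>18)&(C[:,2]<50))
    st('pintop',(C[:,0]<0)&(C[:,1]>25)&(C[:,2]>37)&(C[:,2]<45))
    k=(C[:,0]>18)&(C[:,0]<52)&(abs(C[:,1])<16)&(C[:,2]>12)&(C[:,2]<85); st('post',k)
    for a in range(16,80,4):
        j=k&(C[:,2]>=a)&(C[:,2]<a+4)
        if j.sum()>1: print(a,j.sum(),'x',np.percentile(C[j,0],[3,97]).round(1),'y',np.percentile(C[j,1],[3,97]).round(1),'col',np.median(col[j],axis=0))
E
python3 cloud.py
```

```text
[[181.1, 171.6], [330.2, 171.5], [329.1, 283.7], [193.4, 283.9]]
w1 plate 10099 [-41.7, -51.1, -1.7] [-0.8, 8.0, -0.3] [41.5, 51.2, 2.6]
w1 captop 1120 [-12.4, -12.6, 55.0] [-2.0, -1.9, 57.6] [8.9, 8.6, 59.0]
w1 pin 276 [-23.1, 33.3, 19.6] [-20.0, 37.9, 39.8] [-13.9, 42.4, 41.5]
w1 pintop 195 [-22.9, 33.3, 38.1] [-18.5, 37.9, 40.1] [-13.8, 41.9, 41.6]
w1 post 1364 [23.8, -11.3, 15.7] [33.8, -0.8, 54.5] [44.5, 7.6, 75.3]
16 38 x [33.3 37.4] y [-6.5  2.6] col [158.5 157.  161. ]
20 31 x [33.4 37.8] y [-4.7  2.6] col [157. 155. 159.]
24 27 x [33.4 36.5] y [-4.7  2.4] col [154. 154. 157.]
28 22 x [33.5 34.8] y [-3.8  2.5] col [152. 151. 154.]
32 6 x [33.2 33.9] y [-3.3  0.7] col [143.  142.  145.5]
40 5 x [29.1 36.9] y [2.7 7.5] col [135. 129. 129.]
44 85 x [22.6 43.4] y [-11.2   7.6] col [127. 123. 126.]
48 160 x [22.2 41.4] y [-10.7   7.6] col [125.  122.5 126.5]
52 491 x [28.6 45.1] y [-11.6   7.4] col [144. 141. 145.]
56 59 x [33.1 39.8] y [-6.5  2.8] col [147. 145. 149.]
60 58 x [33.3 39.1] y [-6.7  2.6] col [146.  144.  147.5]
64 59 x [33.2 40.1] y [-6.5  2.8] col [144. 143. 146.]

[... 1142 characters left out ...]
 col [195.  193.5 203. ]
32 12 x [41.3 48. ] y [-5.1  4.2] col [159.  155.5 164.5]
36 9 x [40.4 45.1] y [-4.9  4.1] col [151. 148. 155.]
40 10 x [42.3 46.1] y [-5.5  3.6] col [121.5 119.  126.5]
44 15 x [36.6 49.2] y [-10.2   8.4] col [ 98.  95. 104.]
48 20 x [44.7 51.1] y [-10.    9.1] col [ 97.   95.5 104. ]
52 33 x [32.7 51.1] y [-9.9  8.9] col [100.  97. 105.]
56 23 x [33.6 48.4] y [-9.3  8.5] col [127. 126. 134.]
60 11 x [41.  46.7] y [-3.6  3.4] col [196. 195. 203.]
64 8 x [39.4 45. ] y [-4.4  3. ] col [196. 195. 202.]
68 10 x [40.9 45.8] y [-4.3  3.1] col [196.5 194.5 202.5]
72 11 x [39.3 44.4] y [-4.6  3.2] col [206. 205. 214.]
76 4 x [42.1 46.3] y [-2.5  1.1] col [219.5 218.  226. ]
```

Run:
```python
from cloud import *
for n,dx,dy,dz in(('w1',1.9,2,.3),('d0',0,0,0),('s0',0,0,0)):
    uv,C,col=cloud(n); C=C+[dx,dy,dz]
    k=(C[:,0]>21)&(C[:,0]<45)&(abs(C[:,1])<16)&(C[:,2]>38)&(C[:,2]<60)
    for a in np.arange(22,44,2):
        j=k&(C[:,0]>=a)&(C[:,0]<a+2)
        if j.any(): print(n,a,j.sum(),'z',np.percentile(C[j,2],[5,25,50,75,95]).round(1),'y',np.percentile(C[j,1],[5,95]).round(1))
f=cv2.imread('pics/w1.png')[270:340,205:285];g=cv2.imread('pics/d0.png')[225:285,220:290]
A=cv2.resize(f,(480,420),interpolation=cv2.INTER_CUBIC);B=cv2.resize(g,(320,274),interpolation=cv2.INTER_CUBIC)
o=np.zeros((420,800,3),np.uint8);o[:,:480]=A;o[:274,480:]=B;cv2.imwrite('pics/c1.png',o)
```

```text
[[181.1, 171.6], [330.2, 171.5], [329.1, 283.7], [193.4, 283.9]]
w1 22 3 z [48.5 48.7 48.8 49.6 50.2] y [-1.8  0. ]
w1 24 29 z [47.8 49.6 50.3 50.6 51. ] y [-2.1  1.6]
w1 26 18 z [49.5 49.9 50.3 50.7 51.4] y [-2.3  1.6]
w1 28 19 z [49.  49.9 50.3 50.6 51.4] y [-3.1  1.6]
w1 30 244 z [44.9 48.3 51.4 54.2 55.2] y [-9.   8.8]
w1 32 92 z [51.  54.1 54.7 55.1 55.8] y [-8.8  9.6]
w1 34 136 z [53.2 54.5 55.1 56.7 59.4] y [-8.3  9.4]
w1 36 59 z [45.5 54.3 55.  55.8 58.9] y [-9.4  9.6]
w1 38 45 z [46.7 54.  54.7 55.2 56.2] y [-9.9  9.6]
w1 40 46 z [47.2 54.1 54.8 55.2 57.7] y [-9.5  9.6]
w1 42 33 z [48.7 53.7 54.4 55.  55.2] y [-9.2  9.5]
d0 22 3 z [48.  49.1 50.6 51.9 52.9] y [0.5 2. ]
d0 24 2 z [49.3 49.7 50.3 50.9 51.3] y [1.1 1.4]
d0 26 3 z [46.6 48.1 50.  50.9 51.5] y [-0.2  1.7]
d0 28 20 z [45.7 48.6 52.1 53.7 56.8] y [-7.6 10.2]
d0 30 13 z [45.8 52.2 54.2 55.8 56.2] y [-7.2  9.4]
d0 32 14 z [46.7 54.  55.3 56.5 57.8] y [-7.4 10.2]
d0 34 9 z [48.8 52.5 55.6 56.3 56.8] y [-3.  11.1]
d0 36 6 z [49.9 52.6 55.  56.9 57.9] y [-5.1 11.7]
d0 38 6 z [47.1 50.  53.6 56.8 57.7] y [ 6.  11.3]
d0 40 3 z [51.  52.7 54.9 55.8 56.5] y [ 6.8 11.4]
d0 42 7 z [44.4 49.9 53.5 54.9 56.1] y [ 5.4 11.5]
s0 30 2 z [45.4 47.4 50.  52.5 54.6] y [-9.5  7.5]
s0 32 3 z [55.8 55.8 55.9 56.  56.1] y [-8.7  5.1]
s0 36 3 z [55.8 55.8 55.9 56.7 57.4] y [-7.1 -5.4]
s0 38 4 z [54.7 54.8 55.8 56.9 56.9] y [-8.8  6.2]
s0 40 6 z [57.2 57.4 58.6 59.6 59.7] y [-7.2  5.2]
s0 42 15 z [39.8 41.8 55.9 56.4 57.2] y [-6.4  6.1]
```

View pics/c1.png

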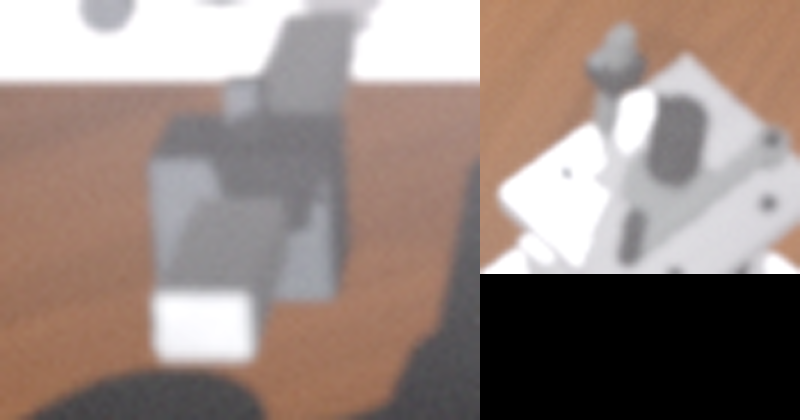

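The crop shows the dark collar with its tongue's top face at about z=50.4 and the collar spanning 43–55, so the pointer level is about 49 mm. Next I descend beside the pin on its +x side.

```bash
python3 -m creep '{"targets": [[[-8,0,10,0,0,0],[0,0,20,0,0,0],[0,0,20,0,0,0],[0,0,20,0,0,0],[0,0,16,0,0,0],[0,0,10,0,0,0],[0,0,6,0,0,0],[0,0,0,0,0,0],[0,0,0,0,0,0]]]}'; python3 go.py -60,13,32
```

```text
clock: 4.25
tcp_pos: [0.6165, 0.1537, 0.149]
orientation: [0.196, 0.972, -0.025, 0.128]
wrist_force: [-0.4, 0.8, 0.8]
width: -0.002
grip_force: 0.0
t 4.25 tcp in cyl mm [ 8.5 46.3 32.4] w -0.002 grip 0.0 Fcyl [-0.5  0.5  0.9]
turn units [ 0.01  0.02 -0.  ] joints [ 0.33  0.28 -0.35  0.74 -0.17  0.71]
target world [0.543 0.149 0.131] shift now-tool [ 68.5 -33.3   0.2] shift aligned-tool [ 68.5 -33.3   0.4]
```

```bash
python3 -m creep '{"targets": [[[5,-2,0,0,0,0],[5,-1,0,0,0,0],[8,-1.5,0,0,0,0],[8,-1.5,0,0,0,0],[8,-2.5,0,0,0,0],[8,-2.5,0,0,0,0],[7.5,-4,0,0,0,0],[7.5,-4,0,0,0,0],[6.5,-5.5,0,0,0,0],[6.5,-5.5,0,0,0,0],[6,-7,0,0,0,0],[0,0,0,0,0,0],[0,0,0,0,0,0]]]}'; python3 go.py -60,13,32
```

```text
clock: 5.88
tcp_pos: [0.5342, 0.1478, 0.1287]
orientation: [0.196, 0.972, -0.025, 0.128]
wrist_force: [0.3, -0.9, 0.2]
width: 0.001
grip_force: 0.0
t 5.88 tcp in cyl mm [-67.9   9.   31.7] w 0.001 grip 0.0 Fcyl [ 0.6 -0.7  0. ]
turn units [ 0.    0.01 -0.  ] joints [ 0.37  0.16 -0.55  0.66 -0.18  0.75]
target world [0.543 0.149 0.131] shift now-tool [-7.9  4.  -0.3] shift aligned-tool [-7.9  4.  -0.3]
```

```bash
python3 -m creep '{"targets": [[[-3,0,-6,0,0,0],[0,0,-20,0,0,0],[0,0,-20,0,0,0],[0,0,-20,0,0,0],[-15,-2,-14,0,0,0],[-20,-2,0,0,0,0],[-20,-3,0,0,0,0],[-10,-2,0,0,0,0],[0,0,0,0,0,0],[0,0,0,0,0,0],[0,0,0,0,0,0]]]}' 1; python3 go.py 0,0,39; python3 -c "
from h import *
grab('wrist','w2'); grab('side','d2'); grab('scene','s2')"
```

```text
clock: 7.25
tcp_pos: [0.5716, 0.1222, 0.2231]
orientation: [0.196, 0.972, -0.026, 0.127]
wrist_force: [0.1, 0.5, 0.6]
width: 0.999
grip_force: 0.0
t 7.25 tcp in cyl mm [-7.000e-01 -1.000e-01  1.115e+02] w 0.999 grip 0.0 Fcyl [0.  0.5 0.6]
turn units [-0.  0.  0.] joints [ 0.3   0.13 -0.36  0.88 -0.17  0.68]
target world [0.589 0.115 0.153] shift now-tool [-0.7  0.1 72.5] shift aligned-tool [-0.7  0.1 72.5]
```

View pics/w2.png

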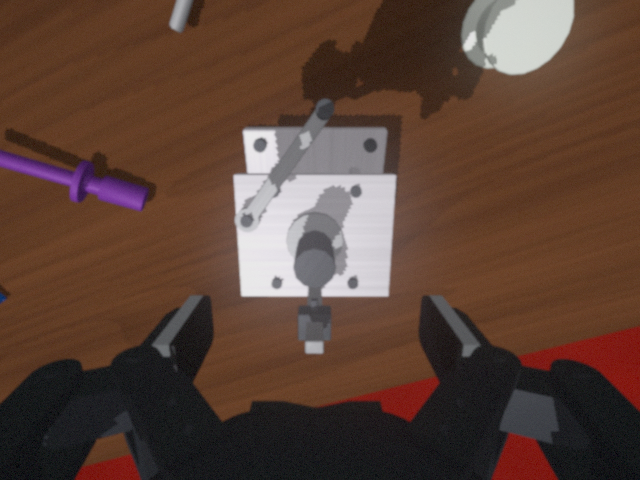

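The wrist view shows the bar swung clear, with its pivot at (247,220) and its pin at (324,107). The cap is at (315,262), between open fingers whose inner tip edges sit at about x=212 and x=421. I'll check the centring.

Run:
```python
from cloud import *
f=load('w2'); st=r.read_state();R=Ro.from_quat(st['orientation'])
P=np.array([[a,b,1] for b in(-42.5,42.5) for a in(-11,11)])/1e3
print('tips proj',proj(f,R.apply(P)+st['tcp_pos']).round(1).tolist())
print('cap top/bottom rim proj',proj(f,toW(p,[[0,-.012,.058],[0,.012,.058],[-.012,0,.058],[.012,0,.058]])).round(1).tolist())
for n in('w2','d2','s2'):
    uv,C,col=cloud(n)
    def st(nm,k): print(n,nm,k.sum(),*(np.percentile(C[k],[2,50,98],axis=0).round(1).tolist() if k.any() else []))
    st('captop',(np.hypot(C[:,0],C[:,1])<18)&(C[:,2]>54)&(C[:,2]<65))
    st('tongue',(C[:,0]>21)&(C[:,0]<27)&(abs(C[:,1])<5)&(C[:,2]>30)&(C[:,2]<60))
    k=(C[:,0]<-55)&(C[:,0]>-100)&(abs(C[:,1]-10)<20)&(C[:,2]>35)&(C[:,2]<45);st('pintop',k)
f=f['frame']; print([f[v,195:230].sum(1).tolist() for v in(310,)],[f[310,405:440].sum(1).tolist()])
```

```text
[[181.1, 171.6], [330.2, 171.5], [329.1, 283.7], [193.4, 283.9]]
tips proj [[217.8, 341.5], [213.5, 293.6], [420.5, 341.5], [425.0, 293.5]]
cap top/bottom rim proj [[296.6, 270.5], [339.7, 270.5], [318.2, 250.1], [318.1, 290.3]]
w2 captop 1354 [-12.4, -12.9, 55.4] [-2.1, -2.3, 57.6] [9.0, 8.2, 58.9]
w2 tongue 62 [22.1, -4.2, 47.6] [23.9, -2.4, 50.0] [26.9, -0.6, 50.9]
w2 pintop 295 [-90.2, -1.2, 38.7] [-85.6, 3.1, 40.2] [-81.2, 7.9, 41.7]
d2 captop 115 [-12.4, -9.3, 54.6] [-1.3, 1.6, 58.3] [9.7, 12.4, 61.4]
d2 tongue 0
d2 pintop 23 [-91.5, 1.8, 35.7] [-86.1, 7.7, 39.7] [-82.3, 10.8, 43.5]
s2 captop 49 [-9.7, -11.0, 54.1] [4.0, -4.5, 58.7] [13.9, 10.9, 60.4]
s2 tongue 0
s2 pintop 19 [-87.7, 1.8, 35.4] [-80.4, 4.6, 39.7] [-77.1, 8.4, 42.5]
[[97, 94, 103, 85, 97, 100, 85, 121, 92, 118, 93, 105, 95, 77, 113, 110, 140, 177, 201, 211, 210, 197, 213, 217, 212, 216, 217, 223, 221, 231, 225, 218, 225, 227, 234]] [[214, 229, 216, 218, 217, 220, 228, 233, 214, 225, 232, 222, 222, 222, 210, 171, 138, 105, 132, 123, 117, 113, 106, 97, 116, 93, 94, 99, 105, 103, 96, 93, 124, 152, 202]]
```

Correcting for the finger midpoint (3.5 px), the cap is centred to within about 0.5 mm. Next I descend around it.

```bash
python3 -m creep '{"targets": [[[-0.7,0,12,0,0,0],[0,0,15,0,0,0],[0,0,15,0,0,0],[0,0,15,0,0,0],[0,0,10,0,0,0],[0,0,6,0,0,0],[0,0,1.5,0,0,0],[0,0,0,0,0,0],[0,0,0,0,0,0]]]}'; python3 go.py 0,0,37
```

```text
clock: 8.52
tcp_pos: [0.5908, 0.1145, 0.1522]
orientation: [0.196, 0.972, -0.025, 0.128]
wrist_force: [0.1, 0.1, -0.3]
width: 1.004
grip_force: 0.0
t 8.53 tcp in cyl mm [ 1.1  0.2 37.7] w 1.004 grip 0.0 Fcyl [-0.   0.1 -0.3]
turn units [ 0.01  0.01 -0.  ] joints [ 0.28  0.21 -0.43  0.72 -0.16  0.66]
target world [0.59  0.115 0.151] shift now-tool [ 1.1 -0.2  0.7] shift aligned-tool [ 1.1 -0.2  0.7]
```

```bash
python3 -m creep '{"targets": [[[1,0,0,0,0,0],[0,0,0,0,0,0]]]}'; python3 -m creep '{"targets": [[[0,0,0,0,0,0],[0,0,0,0,0,0],[0,0,0,0,0,0],[0,0,0,0,0,0],[0,0,0,0,0,0],[0,0,0,0,0,0],[0,0,0,0,0,0],[0,0,0,0,0,0]]]}' 0; python3 go.py
```

```text
clock: 8.78
tcp_pos: [0.5896, 0.1148, 0.1516]
orientation: [0.196, 0.972, -0.025, 0.128]
wrist_force: [0.6, -0.9, -0.9]
width: 1.001
grip_force: 0.0
clock: 9.78
tcp_pos: [0.5895, 0.1146, 0.1515]
orientation: [0.196, 0.972, -0.026, 0.128]
wrist_force: [-2.8, -2.0, 4.4]
width: 0.261
grip_force: 58.9
t 9.78 tcp in cyl mm [-0.2 -0.2 37.3] w 0.261 grip 58.9 Fcyl [-0.6 -3.   4.7]
turn units [-0.    0.01 -0.  ] joints [ 0.28  0.21 -0.44  0.72 -0.16  0.66]
```

Gripped with small side forces. Now I start the draw slowly.

```bash
python3 -m creep '{"targets": [[[0,-0.2,-1,0,0,0],[0,0,-2,0,0,0],[0,0,-2,0,0,0],[0,0,-1,0,0,0],[0,0,0,0,0,0]]]}'; python3 go.py; python3 -m creep '{"targets": [[[0,0,-2,0,0,0],[0,0,-2.5,0,0,0],[0,0,-2.5,0,0,0],[0,0,-2,0,0,0],[0,0,-1,0,0,0],[0,0,0,0,0,0]]]}';python3 go.py
```

```text
clock: 10.4
tcp_pos: [0.5879, 0.1152, 0.1572]
orientation: [0.196, 0.972, -0.026, 0.128]
wrist_force: [-0.7, -0.9, -2.6]
width: 0.266
grip_force: 58.8
t 10.4 tcp in cyl mm [-0.4 -0.3 43.2] w 0.266 grip 58.8 Fcyl [-1.  -1.1 -2.4]
turn units [ 0.    0.01 -0.  ] joints [ 0.28  0.21 -0.43  0.73 -0.16  0.66]
clock: 11.15
tcp_pos: [0.5858, 0.1162, 0.167]
orientation: [0.196, 0.972, -0.026, 0.128]
wrist_force: [-1.6, -0.9, -3.3]
width: 0.266
grip_force: 58.8
t 11.15 tcp in cyl mm [-0.2 -0.2 53.4] w 0.266 grip 58.8 Fcyl [-1.9 -1.5 -2.9]
turn units [ 0.    0.01 -0.  ] joints [ 0.28  0.19 -0.42  0.75 -0.16  0.66]
```

```bash
python3 -m creep '{"targets": [[[0,0,-2,0,0,0],[0,0,-3,0,0,0],[0,0,-3,0,0,0],[0,0,-3,0,0,0],[0,0,-3,0,0,0],[0,0,-1,0,0,0],[0,0,0,0,0,0]]]}'; python3 go.py; python3 -m creep '{"targets": [[[0,0,-2,0,0,0],[0,0,-3,0,0,0],[0,0,-3,0,0,0],[0,0,-3,0,0,0],[0,0,-1,0,0,0],[0,0,0,0,0,0],[0,0,0,0,0,0]]]}'; python3 go.py
python3 - <<'E'
from cloud import *
a=grab('scene','s3');grab('side','d3');grab('wrist','w3')
for n in('w3','d3','s3'):
    uv,C,col=cloud(n)
    def st(nm,k): print(n,nm,k.sum(),*(np.percentile(C[k],[2,50,98],axis=0).round(1).tolist() if k.any() else []))
    rr=np.hypot(C[:,0],C[:,1])
    st('flange',(rr<22)&(rr>12)&(C[:,2]>30)&(C[:,2]<60)); st('tongue',(C[:,0]>22)&(C[:,0]<30)&(abs(C[:,1])<5)&(C[:,2]>30)&(C[:,2]<60))
    st('pointer',(C[:,0]>32)&(C[:,0]<50)&(abs(C[:,1])<12)&(C[:,2]>42)&(C[:,2]<60))
A=cv2.imread('pics/s3.png')[200:290,350:440];B=cv2.imread('pics/w3.png')[150:390,200:440]
o=np.hstack([cv2.resize(A,(400,400),interpolation=cv2.INTER_CUBIC),cv2.resize(B,(400,400))]);cv2.imwrite('pics/c3.png',o)
E
```

```text
clock: 12.02
tcp_pos: [0.5822, 0.1177, 0.1815]
orientation: [0.196, 0.972, -0.025, 0.128]
wrist_force: [-0.1, -0.3, -2.2]
width: 0.26
grip_force: 58.8
t 12.03 tcp in cyl mm [-0.2 -0.2 68.4] w 0.26 grip 58.8 Fcyl [-0.5 -0.3 -2.1]
turn units [ 0.    0.01 -0.  ] joints [ 0.29  0.18 -0.41  0.78 -0.16  0.67]
clock: 12.9
tcp_pos: [0.5793, 0.1189, 0.1929]
orientation: [0.196, 0.972, -0.026, 0.128]
wrist_force: [0.1, -0.1, -3.6]
width: 0.264
grip_force: 58.8
t 12.9 tcp in cyl mm [-0.4 -0.2 80.2] w 0.264 grip 58.8 Fcyl [-0.8 -0.  -3.5]
turn units [ 0.    0.01 -0.  ] joints [ 0.29  0.16 -0.39  0.81 -0.16  0.67]
[[181.1, 171.6], [330.2, 171.5], [329.1, 283.7], [193.4, 283.9]]
w3 flange 1801 [-20.9, -19.4, 44.1] [-13.1, -3.2, 48.5] [-3.0, 15.9, 49.8]
w3 tongue 0
w3 pointer 65 [43.0, -11.7, 53.4] [45.0, -8.5, 54.4] [46.4, 7.4, 55.5]
d3 flange 144 [-20.7, -15.6, 43.5] [-10.5, 10.3, 49.2] [11.1, 21.1, 52.6]
d3 tongue 0
d3 pointer 14 [32.8, 8.6, 43.0] [40.5, 10.0, 48.4] [46.8, 11.5, 49.2]
s3 flange 78 [-15.9, -18.5, 44.7] [8.1, -8.3, 49.4] [17.3, 18.6, 51.4]
s3 tongue 0
s3 pointer 81 [37.0, -9.9, 45.4] [46.8, -0.3, 53.3] [49.7, 9.2, 58.4]
```

View pics/c3.png

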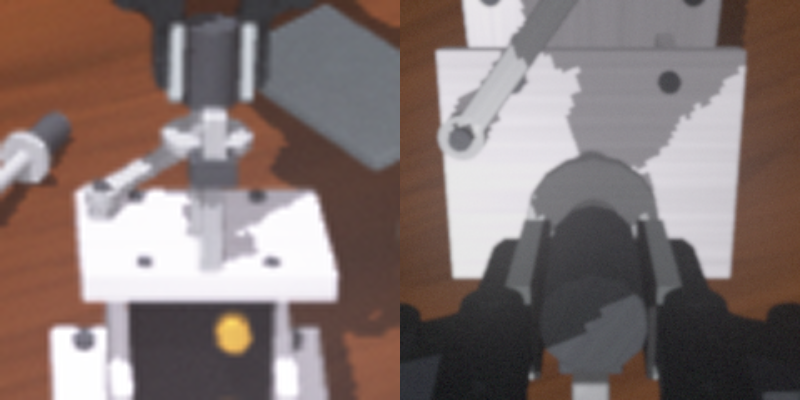

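The flange is in line with the bore, its middle about 3 mm below the tongue's. The camera depth and the TCP travel agree, so I draw 3 mm more.

```bash
python3 -m creep '{"targets": [[[0,0,-1,0,0,0],[0,0,-1.5,0,0,0],[0,0,-0.5,0,0,0],[0,0,0,0,0,0],[0,0,0,0,0,0],[0,0,0,0,0,0],[0,0,0,0,0,0]]]}'; python3 go.py
python3 - <<'E'
from cloud import *
grab('wrist','w4');uv,C,col=cloud('w4')
k=(np.hypot(C[:,0]+2,C[:,1]+2)<18)&(C[:,0]<-13)&(C[:,2]>45)&(C[:,2]<58);print('flange top',k.sum(),np.median(C[k,2]))
k=(C[:,0]<-60)&(C[:,0]>-100)&(abs(C[:,1])<30)&(C[:,2]>38)&(C[:,2]<43);print('pin',np.median(C[k],axis=0))
E
```

```text
clock: 13.92
tcp_pos: [0.5786, 0.1191, 0.1958]
orientation: [0.196, 0.972, -0.026, 0.128]
wrist_force: [0.3, 0.4, -3.1]
width: 0.262
grip_force: 58.8
t 13.93 tcp in cyl mm [-0.3 -0.3 83.2] w 0.262 grip 58.8 Fcyl [-0.7  0.5 -3. ]
turn units [ 0.    0.01 -0.  ] joints [ 0.29  0.16 -0.39  0.82 -0.16  0.67]
[[181.1, 171.6], [330.2, 171.5], [329.1, 283.7], [193.4, 283.9]]
flange top 563 51.59660272872588
pin [-85.9430181    3.29870954  40.23576602]
```

```bash
python3 -c "
from cell import r
print(r.sign_off())"
```

```text
the job is handed in; nothing more can be done
None
```

The keeper is swung clear and the rod is drawn about 46 mm straight along its axis, with the flange level with the pointer to within about 1 mm by my measurement and still gripped; I handed the job in at 13.9 s and no verdict came back.

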